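# Steer the alignment laser onto the yellow card's ring

## Task

Aim the alignment laser: turn the two knobs of the mirror mount, the green one and the orange one, until the red laser spot on the white sheet sits in the middle of the black ring on the yellow card (not the blue card). Then let go of the knobs.

Things in the scene. Friction and masses are not known exactly. Their poses are not given: they have to be found in the camera images.
- green_knob_grip (a point): Left knob, upright axis; point on the axis at grip height. Pinch its bar from above: 36 mm long (this frame's x, turns with it), 14 thick, top 10 mm above this point, round skirt 20 mm below. Swings the spot about the orange knob's axis by 0.28 rad per radian turned, the same way round: clockwise from above sends the spot to the right. Stays where left; stops at 1.7 rad either side of mid.
- orange_knob_grip (a point): Right knob, same shape, frame and stops, on the mirror turret 110 mm right of the green one; nothing else within 60 mm at bar height. Clockwise from above sends the spot outwards, straight away from this knob's axis, anticlockwise inwards, 50 mm per radian; stays where left. The green knob also turns the turret and this knob with it, in place (0.28 rad per radian).
- spot_center (a point): Centre of the red laser spot, 12 mm across, on the white sheet lying beyond the knobs on the dark steel board that carries laser and mirror mount. The spot lies flat and moves only with the knobs. It starts near the middle line, 0.12 to 0.15 m from the orange knob's axis, nearer than the rings.
- yellow_card_mark (a point): Centre of the black ring, 27 mm across, on the yellow 46 mm square card lying on the white sheet; level with the spot. A blue card with a like ring lies on the other half of the sheet; which is left varies.

How it is judged (in metres and radians):
At the end, for the whole second after the job is handed in: The centre of the red spot is within 12 mm of the centre of the ring on the yellow card and stays there (distance between spot_center and yellow_card_mark below 0.012 m); the robot touches nothing.
It also fails if it takes over 43 s, if anything falls off the work surface, if the arm or the gripper's body presses on something with over 40 N, if the wrist force passes 120 N, or if a joint passes its speed limit or range.

## Robot

A 6-joint arm with a two-finger parallel gripper is mounted at the origin on a cart in front of the work surface, level with it; the furniture and walls round the work are solid. World frame = base frame: x ahead of the robot, y to its left, z up, the work surface at z = 0. Lengths are in mm, angles in degrees, forces in N, time in s.
With the tool pointing down it reaches from about 350 to 850 mm from the base axis. Payload 8.1 kg.
Tool frame: the origin (TCP) lies midway between the tips of the shut fingers; the grasp point (between the pads) lies 19 mm behind it (r.pinch_z is the distance from the TCP to the grasp point, in mm); z points along the fingers, y is the line along which they close (so a half turn about z gives the same grasp; the last joint's range is limited). The gripper opens to 85 mm and grips with 20 to 120 N. Pads are 22 mm wide; open, the fingers measure 114 mm over their backs; the gripper's body (76 mm by 85 mm) begins 54 mm behind the grasp point. The pads swing forward as they close: fully open they stand 13 mm farther back than shut.
Start: joints at [-4.893, 7.471, 85.268, -0, 87.261, -4.893], TCP at [600.004, 0.022, 231.292] pointing down, gripper open.
Joint ranges: [-169.43, 169.43], [-51.17, 129.36], [1.28, 143.12], [-76.62, 256.62], [0, 156.53], [-152.29, 152.29]. Speed limits (degrees/s): [136.94, 136.94, 159.86, 180, 180, 180].

## Interface

Orientations are given as [roll, pitch, yaw] about the fixed x, y, z axes, in that order (R = Rz(yaw) Ry(pitch) Rx(roll)).
In Python, from bench import sensors, optics, job, r gives the robot as it stands.
- The arm moves only by the tool play_rows, never from a script. Its argument "motion" is a list that holds one entry, the list of rows, each a list of 6 numbers: the shift along the tool's x, y, z in cm, then the turn, a rotation vector about the tool's x, y, z in degrees. In form: [[[x, y, z, ax, ay, az], ...]]. A call has 1 to 5 rows; each row is the pose to reach, as a shift and turn from the pose commanded when the call began, along the tool's axes at that moment; what a row does not reach only later rows make up. A row lasts 1/10 s, in which the tool goes at most 50 mm and 8.59 degrees, less where a joint would pass 70% of its speed; a pose out of reach is approached as far as the arm can. A call with a gripper value outside its range is refused whole. "jaw" is the opening, from 0 (shut) to 1 (fully open), set as the call begins (left out, the last holds). The fingers move at their own pace and stop on an object; "squeeze" is the grip in N (left out, the last holds). Time passes only in rows, so rows that repeat a pose let the fingers close. It gives the time, the measured TCP pose, the force, the opening and the grip force at its end, in the units of the state.
- sensors.sense(): the state, without advancing time (a new reading comes with each control period).
- optics.snapshot(name): name is "scene" or "side" or "wrist"; returns a dict with "pixels" (384x512x3 uint8, red, green, blue), "mtx" (3x3 intrinsics, pixels), "R" (3x3) and "t" (3): a world point X has camera coordinates R X + t; the wrist camera has in their place "T_tool_cam" (4x4, takes a point from camera to tool coordinates, whose origin is the TCP and whose axes are the flange's). Camera axes: x right, y down, z forward; pixel columns grow to the right and rows downward; lengths in mm; the calibration is good to about 2 mm. A picture is of the moment at which its call begins: read the wrist's pose just before it. There is no depth.
- job.hand_in(): hands the job in; it is judged then, once.
The state is a dict: "time": time; "joint_pos": joint angles; "qd": joint speeds; "joint_efforts": joint torques, N m; "tool_pos": TCP position; "tcp_rot": TCP orientation; "ft_force": force on the tool from outside, world axes, zero at the start; "wrist_torque": the same for the moment, N m; "finger_gap": finger opening in mm; "grip_force": force on a finger pad.
Only numpy, scipy, OpenCV 4.12 (cv2) and the standard library are available. Lean on these libraries where they do the work, as an engineer would, in place of code of your own. Each camera call takes 0.05 s, during which the arm holds its last target. There are 200 camera calls.

## Working session

There is one attempt and no reset: what is moved stays moved. The work goes in short steps, Python scripts to look and compute and a tool call to move; the robot and the scene stay as the last step left them, time stands still between calls to the robot, and variables do not carry over. Pictures are saved under pics/ and viewed, at most 10 in all, crops included, and the job is handed in when it is done.

Besides the shell and the picture viewer there is one more tool, called after "Call:" as name(argument=value, ...) on one line, values as JSON. play_rows: Moves the arm, as the interface text tells. Its arguments: {"type":"object","properties":{"motion":{"type":"array","items":{"type":"array","items":{"type":"array","items":{"type":"number"}}}},"jaw":{"type":"number"},"squeeze":{"type":"number"}},"required":["motion"]}

```bash
mkdir -p pics; python3 - <<'E'
from bench import sensors, optics, job, r
import cv2,numpy as np,pickle
s=sensors.sense();print(s)
d={}
for n in("scene","side","wrist"):
    d[n]=optics.snapshot(n);print(n,{k:np.round(v,3).tolist() for k,v in d[n].items() if k!="pixels"})
pickle.dump((s,d),open("d.pkl","wb"))
ims=[d[n]["pixels"][:,:,::-1] for n in d]
a=np.hstack(ims[:2]);cv2.imwrite("pics/a.png",cv2.resize(a,(800,300),interpolation=cv2.INTER_AREA));cv2.imwrite("pics/w.png",ims[2])
E
```

```text
{'time': 0.0, 'joint_pos': array([-4.89086939e+00,  7.51529070e+00,  8.53287062e+01,  3.24720674e-04,
        8.72625846e+01, -4.89146752e+00]), 'qd': array([-0.0134108 ,  0.03319581, -0.00095093, -0.13622856,  0.07181217,
        0.01039387]), 'joint_efforts': array([-1.90700346e-03, -5.69404185e+01, -5.00557995e+01, -2.19391650e-04,
        1.44415747e-02,  7.24149572e-05]), 'tool_pos': array([5.99448993e+02, 9.44998568e-02, 2.30248032e+02]), 'tcp_rot': array([-1.79893834e+02, -9.41118884e-03,  9.00005736e+01]), 'ft_force': array([ 0.02428858,  0.79567397, -0.86209995]), 'wrist_torque': array([ 0.04379006, -0.05707741, -0.05474439]), 'grip_force': 0.0, 'finger_gap': 85.35234886690527}
scene {'mtx': [[354.517, 0.0, 254.624], [0.0, 354.517, 194.295], [0.0, 0.0, 1.0]], 'R': [[0.756, -0.654, -0.002], [-0.339, -0.389, -0.856], [0.56, 0.648, -0.516]], 't': [-349.084, 335.091, 461.609]}
side {'mtx': [[382.95, 0.0, 256.655], [0.0, 382.95, 192.019], [0.0, 0.0, 1.0]], 'R': [[0.813, -0.582, 0.021], [-0.34, -0.504, -0.794], [0.473, 0.638, -0.607]], 't': [-400.267, 360.46, 514.065]}
wrist {'mtx': [[277.554, 0.0, 255.598], [0.0, 277.554, 190.307], [0.0, 0.0, 1.0]], 'T_tool_cam': [[-0.0, -0.957, -0.291, 74.858], [1.0, -0.0, 0.001, 0.129], [-0.001, -0.291, 0.957, -141.667], [0.0, 0.0, 0.0, 1.0]]}
```

View pics/a.png

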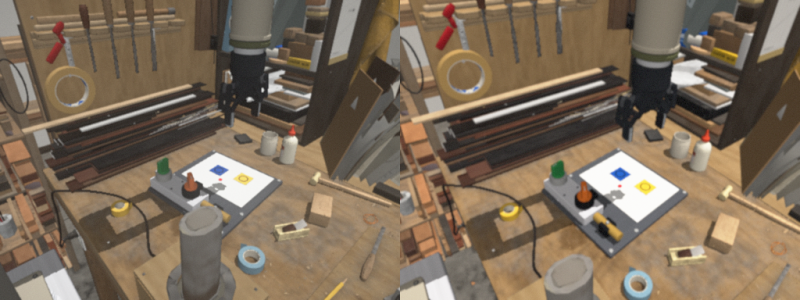

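View pics/w.png

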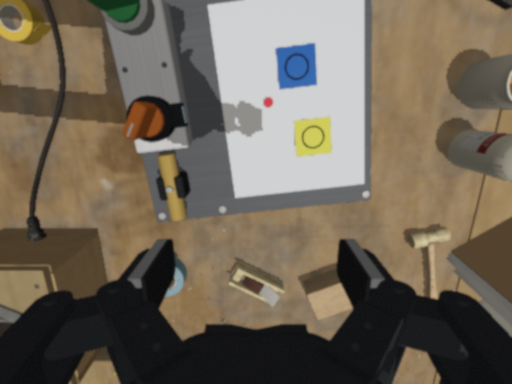

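The wrist view shows the orange knob at about (148,118), the green knob cut off at (125,5), the spot at (268,102), the blue ring at (297,67) and the yellow ring at (313,137). The board is also visible in the scene and side views.

```bash
cat > h.py <<'E'
import cv2,numpy as np
from scipy.spatial.transform import Rotation as Ro
def cam(s,d):
    """-> K,R_wc,C (world from camera)"""
    if "R" in d: R=np.array(d["R"]).T; return d["mtx"],R,-R@d["t"]
    Rt=Ro.from_euler("xyz",s["tcp_rot"],degrees=True).as_matrix();T=np.array(d["T_tool_cam"])
    return d["mtx"],Rt@T[:3,:3],s["tool_pos"]+Rt@T[:3,3]
def ray(c,uv):
    K,R,C=c; v=R@np.linalg.solve(K,[uv[0],uv[1],1.]); return C,v/np.linalg.norm(v)
def plane(c,uv,z):
    C,v=ray(c,uv); return C+v*(z-C[2])/v[2]
def tri(L):
    A=0;b=0
    for C,v in L: P=np.eye(3)-np.outer(v,v);A=A+P;b=b+P@C
    X=np.linalg.solve(A,b); return X,[np.linalg.norm((np.eye(3)-np.outer(v,v))@(X-C)) for C,v in L]
RG={"red":((172,8),130,130),"orange":((6,13),160,60),"green":((55,85),120,30),"yellow":((24,33),150,150),"blue":((105,120),160,90)}
def mask(im,col):
    h,s,v=cv2.split(cv2.cvtColor(im,cv2.COLOR_RGB2HSV));(a,b),sm,vm=RG[col]
    m=((h>=a)&(h<=b) if a<b else (h>=a)|(h<=b))&(s>=sm)&(v>=vm)
    return m.astype(np.uint8)
def blobs(im,col,mn=6):
    n,l,st,c=cv2.connectedComponentsWithStats(mask(im,col))
    return sorted([(int(st[i,4]),*np.round(c[i],1).tolist(),st[i,:4].tolist()) for i in range(1,n) if st[i,4]>=mn],reverse=True)[:6]
E
python3 - <<'E'
from h import *;import pickle
s,d=pickle.load(open("d.pkl","rb"))
for n in d:
    for c in RG: print(n,c,blobs(d[n]["pixels"],c))
a=d["side"]["pixels"][180:330,170:370];b=d["wrist"]["pixels"][0:150,90:290]
cv2.imwrite("pics/c.png",cv2.resize(np.hstack([a,b]),None,fx=2,fy=2,interpolation=cv2.INTER_CUBIC)[:,:,::-1])
E
```

```text
scene red [(91, 69.5, 61.7, [62, 54, 16, 18]), (78, 373.9, 167.7, [369, 160, 10, 14]), (62, 73.6, 32.4, [68, 27, 12, 13]), (6, 61.0, 74.8, [60, 73, 3, 4])]
scene orange []
scene green []
scene yellow []
scene blue [(9, 358.0, 58.7, [355, 58, 6, 2])]
side red [(235, 56.6, 45.5, [46, 33, 23, 28]), (139, 61.4, 11.5, [54, 4, 16, 16]), (108, 391.9, 174.6, [387, 166, 10, 16]), (28, 66.4, 25.6, [64, 22, 6, 8]), (16, 284.2, 112.3, [281, 110, 7, 5]), (14, 72.7, 302.3, [69, 301, 8, 4])]
side orange [(304, 235.5, 248.6, [226, 233, 20, 27])]
side green [(233, 202.1, 217.6, [195, 207, 15, 21])]
side yellow [(203, 313.4, 238.9, [302, 231, 24, 17]), (63, 141.0, 271.9, [130, 265, 20, 12])]
side blue [(175, 281.5, 222.4, [271, 215, 22, 15]), (30, 389.1, 41.9, [384, 40, 10, 4]), (15, 363.8, 38.9, [362, 37, 5, 5]), (9, 360.8, 56.1, [360, 54, 3, 5])]
wrist red [(45, 267.9, 101.7, [265, 98, 7, 8])]
wrist orange [(1132, 144.3, 119.8, [123, 101, 41, 39])]
wrist green [(686, 118.9, 8.0, [89, 0, 50, 21])]
wrist yellow []
wrist blue [(1303, 296.4, 65.6, [278, 45, 37, 42])]
```

View pics/c.png

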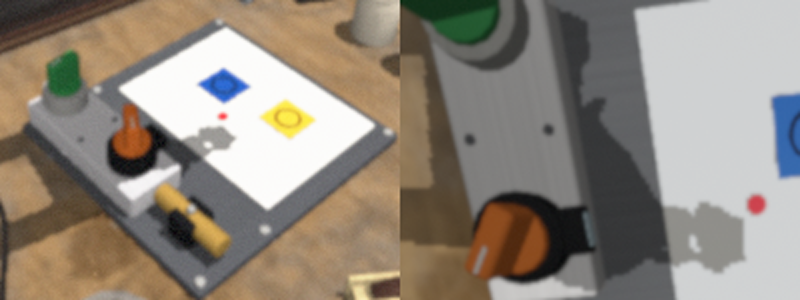

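The side crop puts the green bar top near (202,209), the orange bar top near (235,235) and the spot at (281,238). In the wrist view the orange bar's top face carries a white line near (130,130).

```bash
python3 - <<'E'
from h import *;import pickle
s,d=pickle.load(open("d.pkl","rb"))
w=cam(s,d["wrist"]);sd=cam(s,d["side"])
print("cam",w[2])
def p(n,a,b): X,e=tri([ray(w,a),ray(sd,b)]);print(n,X.round(1),np.round(e,1));return X
sp=p("spot",(267.9,101.7),(281.3,238.2))
p("blue",(296.5,66.5),(281.5,222.4)); p("yellow",(313,137),(313.4,238.9))
p("orange bar",(144.3,119.8),(235.5,248.6))
print([plane(w,(144.3,119.8),z).round(0) for z in(60,80,100)],plane(sd,(202,210),80),plane(sd,(235,236),80))
E
```

```text
cam [599.84013741  74.92873847 371.92684465]
spot [615.2  79.2  11.5] [0.8 0.8]
blue [648.5 119.6  11.5] [0.3 0.3]
yellow [673.   36.6  11.7] [0.1 0.1]
orange bar [483.1  60.4  71.8] [0.6 0.6]
[array([478.,  60.,  60.]), array([486.,  61.,  80.]), array([494.,  62., 100.])] [482.28795316 188.14583969  80.        ] [496.98465316  82.34080357  80.        ]
```

Call:
play_rows(motion=[[[2,-4.2,0,0,0,0],[4,-8.4,0,0,0,0],[6,-12.5,0,0,0,0],[6,-12.5,0,0,0,0]]])

```text
time: 0.55
tool_pos: [470.2, 62.0, 229.7]
tcp_rot: [-179.8, -0.0, 90.1]
ft_force: [0.4, 0.1, 0.2]
finger_gap: 84.9
grip_force: 0.0
```

```bash
cat > snap.py <<'E'
from bench import sensors, optics
import pickle,sys
s=sensors.sense();d=optics.snapshot("wrist");pickle.dump((s,d),open(sys.argv[1]+".pkl","wb"))
from h import *
for c in("orange","green","red"): print(c,blobs(d["pixels"],c))
print(s["time"],s["tool_pos"],s["tcp_rot"])
E
python3 snap.py v1; python3 -c "
import pickle,cv2
s,d=pickle.load(open('v1.pkl','rb'));cv2.imwrite('pics/v1.png',cv2.resize(d['pixels'][60:330,150:420],(800,600) if 0 else (600,600),interpolation=cv2.INTER_CUBIC)[:,:,::-1])"
```

```text
orange [(455, 263.1, 172.6, [251, 160, 33, 35])]
green [(854, 258.1, 70.2, [238, 54, 38, 35])]
red [(37, 367.8, 152.5, [365, 150, 7, 6])]
0.55 [470.24873444  61.95592542 229.67518301] [-1.79766376e+02 -4.60862315e-02  9.01247115e+01]
```

View pics/v1.png

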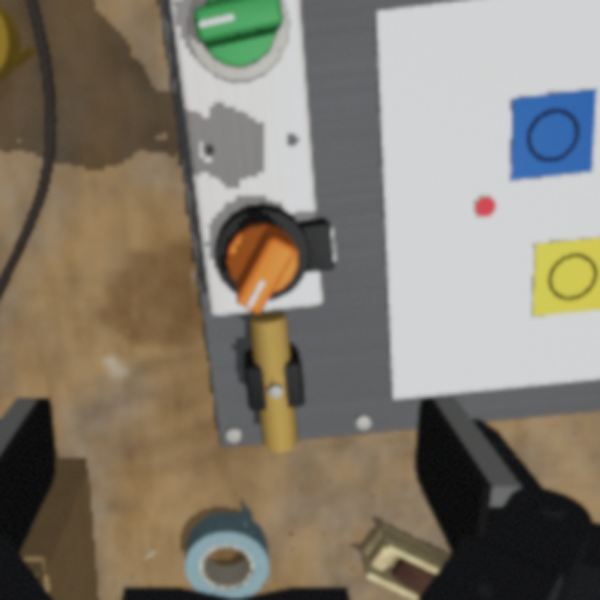

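v1 shows the green bar at crop (240,18), pointing roughly along +x, and the orange bar around (270,270), running up and to the right. The spot is at (485,206), the blue ring at (553,135) and the yellow ring at (573,276).

```bash
python3 - <<'E'
import pickle,cv2,numpy as np
s,d=pickle.load(open('v1.pkl','rb'));p=d['pixels']
a=p[145:210,235:300];b=p[40:105,225:290]
cv2.imwrite('pics/k.png',cv2.resize(np.hstack([a,b]),(800,400),interpolation=cv2.INTER_CUBIC)[:,:,::-1])
E
```

```text
(no output)
```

View pics/k.png

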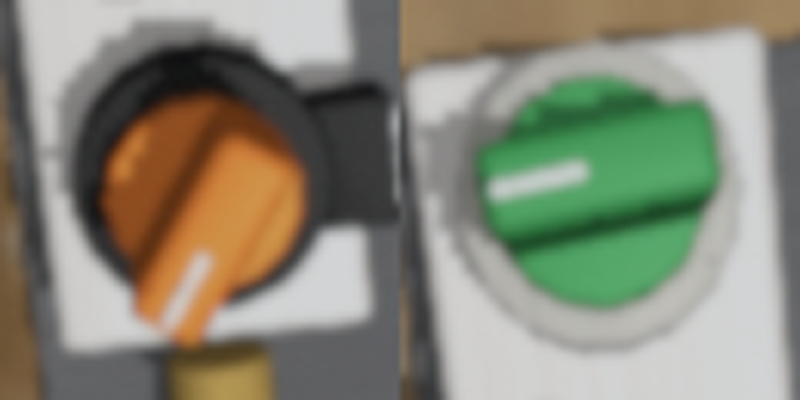

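Zoomed view, in native v1 pixels: the orange top face is centred at about (270.1,183.7) with yaw about 61°. The green top face is centred at about (257.5,68) with yaw about 11.6°.

```bash
python3 - <<'E'
from h import *;import pickle
s0,d0=pickle.load(open("d.pkl","rb"));s1,d1=pickle.load(open("v1.pkl","rb"))
w0=cam(s0,d0["wrist"]);w1=cam(s1,d1);sd=cam(s0,d0["side"])
O,e=tri([ray(w0,(142.5,121)),ray(w1,(270.1,183.7))]);print("O top",O,e)
G,e=tri([ray(sd,(202,211)),ray(w1,(257.5,68))]);print("G top",G,e, plane(w1,(257.5,68),O[2]))
spot=np.mean([plane(w0,(267.9,101.7),11.6),plane(w1,(367.8,152.5),11.6)],0)
Y=np.mean([plane(w0,(313,137),11.6),plane(w1,(150+573/2.222,60+276/2.222),11.6)],0)
print(spot,Y,plane(w1,(367.8,152.5),11.6),plane(w1,(150+573/2.222,60+276/2.222),11.6))
a=(spot-O)[:2];b=(Y-O)[:2]
dt=np.arctan2(b[1],b[0])-np.arctan2(a[1],a[0])
print("rad",np.linalg.norm(a),np.linalg.norm(b),"dth",dt,"green deg",np.degrees(dt/.28),"orange cw deg",np.degrees((np.linalg.norm(b)-np.linalg.norm(a))/50))
for n,c,u,v in(("O",w1,(168/6.154+235,320/6.154+145),(262/6.154+235,150/6.154+145)),("G",w1,(90/6.154+225,195/6.154+40),(310/6.154+225,150/6.154+40))):
    D=plane(c,v,O[2])-plane(c,u,O[2]);print(n,np.degrees(np.arctan2(D[1],D[0])),np.linalg.norm(D))
print(s1["joint_pos"])
E
```

```text
O top [486.0041089   59.13645716  87.34602234] [np.float64(1.4681095272742906), np.float64(1.4681095272743174)]
G top [472.19842334 169.68078012  94.93419389] [np.float64(0.7784681219459296), np.float64(0.7784681219459542)] [471.53671519 170.97520949  87.34602234]
[615.02608765  79.45905866  11.6       ] [673.63526538  36.60375198  11.6       ] [615.44224427  79.16353627  11.6       ] [674.30326614  36.56735684  11.6       ]
rad 130.61270662418937 188.97929433221515 dth -0.27574718628326456 green deg -56.42553566656701 orange cw deg 66.88318280500052
O 62.74264371004172 34.25864252828744
G 10.776667656443093 34.30229040159554
[ 1.26940360e+00 -1.21011820e+01  1.04481007e+02  5.07794657e-02
  8.78528322e+01  1.14259262e+00]
```

Call:
play_rows(motion=[[[4,0.1,0,0,0,-8.5],[8,0.1,0,0,0,-17],[10.8,0.2,0,0,0,-25.5],[10.8,0.2,2,0,0,-34],[10.8,0.2,4,0,0,-42.5]]])

```text
time: 1.1
tool_pos: [478.5, 169.0, 191.6]
tcp_rot: [179.9, 0.1, 132.9]
ft_force: [0.6, 0.7, 0.2]
finger_gap: 85.4
grip_force: 0.0
```

Call:
play_rows(motion=[[[0,0,0,0,0,-8.5],[0,0,0,0,0,-17],[0,0,0,0,0,-25.5],[0,0,0,0,0,-34],[0,0,0,0,0,-42.5]]])

```text
time: 1.6
tool_pos: [478.0, 167.7, 191.3]
tcp_rot: [-180.0, 0.0, 175.3]
ft_force: [-0.3, 0.5, 0.3]
finger_gap: 85.4
grip_force: 0.0
```

Call:
play_rows(motion=[[[0,0,0,0,0,-8],[0,0,0,0,0,-16],[0,0,0,0,0,-16],[0,0,0,0,0,-16]]])

```text
time: 2.0
tool_pos: [477.6, 167.8, 191.2]
tcp_rot: [-180.0, -0.0, -169.3]
ft_force: [-0.5, -0.9, -0.4]
finger_gap: 85.2
grip_force: 0.0
```

```bash
python3 snap.py v2; python3 - <<'E'
import pickle,cv2
s,d=pickle.load(open('v2.pkl','rb'));cv2.imwrite('pics/v2.png',d['pixels'][:,:,::-1])
E
```

```text
orange [(951, 146.5, 167.8, [117, 151, 49, 44])]
green [(755, 261.2, 181.1, [246, 161, 30, 44])]
red []
2.0 [477.56886937 167.83530315 191.22191804] [-1.79995452e+02 -1.37018237e-03 -1.69264805e+02]
```

View pics/v2.png

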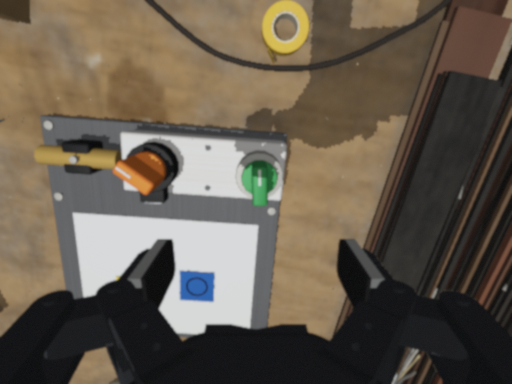

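v2, seen from the robot side, has green at (260,185), orange at (146,168) and the blue card at (197,287). I'll zoom on both knobs.

```bash
python3 - <<'E'
import pickle,cv2,numpy as np
s,d=pickle.load(open('v2.pkl','rb'));p=d['pixels']
a=p[140:205,110:175];b=p[150:215,228:293]
cv2.imwrite('pics/k2.png',cv2.resize(np.hstack([a,b]),(800,400),interpolation=cv2.INTER_CUBIC)[:,:,::-1])
E
```

```text
(no output)
```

View pics/k2.png

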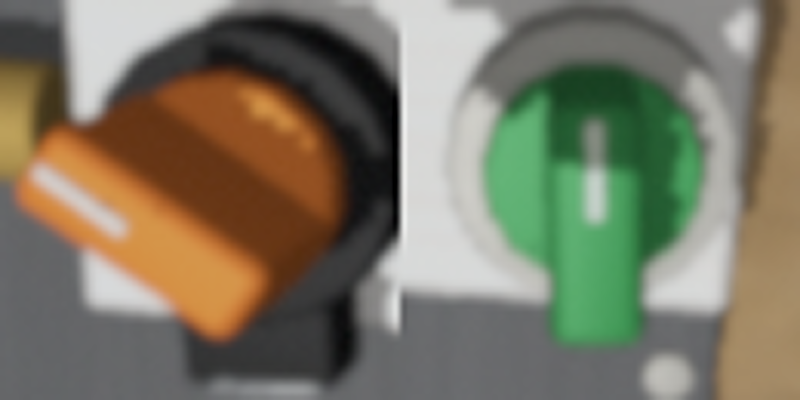

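In the zoom, the green top face spans crop (597,113) to (597,338), so its centre is at native (260.0,186.7). The orange top face centre is at native (133.1,177.9).

```bash
python3 - <<'E'
from h import *;import pickle
s0,d0=pickle.load(open("d.pkl","rb"));s1,d1=pickle.load(open("v1.pkl","rb"));s2,d2=pickle.load(open("v2.pkl","rb"))
w0=cam(s0,d0["wrist"]);w1=cam(s1,d1);w2=cam(s2,d2)
print("O",tri([ray(w0,(142.5,121)),ray(w1,(270.1,183.7)),ray(w2,(133.1,177.9))]))
G,e=tri([ray(w1,(257.5,68)),ray(w2,(260,186.7))]);print("G",G,e)
D=plane(w2,(228+197/6.154,150+113/6.154),G[2])-plane(w2,(228+197/6.154,150+338/6.154),G[2]);print(D,np.degrees(np.arctan2(D[1],D[0])))
Rt=Ro.from_euler("xyz",s2["tcp_rot"],degrees=True).as_matrix()
print(Rt.T@(G+[0,0,-21]-s2["tool_pos"]))
E
```

```text
O (array([486.43941977,  58.90973445,  90.00599029]), [np.float64(2.0836736350645872), np.float64(1.2663022638773063), np.float64(1.3387696468192325)])
G [471.62436974 170.56252106  95.92570389] [np.float64(0.6277714455597636), np.float64(0.6277714455598498)]
[-33.24782456  -6.45966559   0.        ] -169.0050761024858
[  5.32968187   3.79600217 116.29604068]
```

Call:
play_rows(motion=[[[0.3,0.2,3,0,0,0],[0.5,0.4,6,0,0,0],[0.5,0.4,9,0,0,0],[0.5,0.4,10.5,0,0,0],[0.5,0.4,11.8,0,0,0]]])

```text
time: 2.55
tool_pos: [471.1, 170.9, 72.3]
tcp_rot: [-180.0, -0.1, -169.1]
ft_force: [0.0, 0.2, 0.1]
finger_gap: 85.4
grip_force: 0.0
```

Call:
play_rows(motion=[[[0,0,0,0,0,0],[0,0,0,0,0,0],[0,0,0,0,0,0],[0,0,0,0,0,0],[0,0,0,0,0,0]]], jaw=0, squeeze=30)

```text
time: 3.05
tool_pos: [472.3, 170.5, 74.5]
tcp_rot: [-179.9, 0.1, -169.0]
ft_force: [-2.3, -17.8, 13.3]
finger_gap: 13.2
grip_force: 32.9
```

Call:
play_rows(motion=[[[0,0,0,0,0,0],[0,0,0,0,0,0]]])

```text
time: 3.25
tool_pos: [472.2, 170.3, 74.5]
tcp_rot: [-179.9, 0.1, -169.0]
ft_force: [-1.3, -5.6, 5.2]
finger_gap: 13.7
grip_force: 32.0
```

Call:
play_rows(motion=[[[0,0,0,0,0,8],[0,0,0,0,0,16],[0,0,0,0,0,24],[0,0,0,0,0,32],[0,0,0,0,0,40]]])

```text
time: 3.75
tool_pos: [472.2, 169.3, 74.5]
tcp_rot: [-179.9, 0.2, 150.7]
ft_force: [-2.8, -11.0, 7.7]
finger_gap: 13.6
grip_force: 32.4
```

Call:
play_rows(motion=[[[0,0,0,0,0,8],[0,0,0,0,0,16],[0,0,0,0,0,16],[0,0,0,0,0,16]]])

```text
time: 4.15
tool_pos: [471.9, 168.9, 74.4]
tcp_rot: [-179.9, 0.2, 135.0]
ft_force: [-3.9, -11.9, 8.8]
finger_gap: 13.8
grip_force: 32.6
```

```bash
cat > spot.py <<'E'
from bench import sensors, optics
from h import *
import sys,pickle
s=sensors.sense()
O=np.array([486.4,58.9])
for n in("side","wrist"):
    d=optics.snapshot(n);c=cam(s,d);im=d["pixels"];pickle.dump((s,d),open("last_%s.pkl"%n,"wb"))
    # sheet region test: red blobs whose plane point lies on the sheet
    P=[plane(c,(b[1],b[2]),11.6) for b in blobs(im,"red",3)]
    P=[p for p in P if 560<p[0]<730 and -40<p[1]<200]
    print(n,[p.round(1).tolist() for p in P])
    for p in P[:1]:
        a=p[:2]-O;b=np.array([673.6,36.6])-O
        print(" green cw deg",np.degrees(np.arctan2(a[1],a[0])-np.arctan2(b[1],b[0]))/.28," orange cw deg",np.degrees((np.hypot(*b)-np.hypot(*a))/50))
E
python3 spot.py
```

```text
side [[617.0, 43.2, 11.6]]
 green cw deg -0.2452402884314254  orange cw deg 65.28661931020937
wrist []
```

Call:
play_rows(motion=[[[0,0,0,0,0,0],[0,0,0,0,0,0],[0,0,0,0,0,0],[0,0,0,0,0,0]]], jaw=1)

```text
time: 4.65
tool_pos: [471.3, 171.2, 73.3]
tcp_rot: [180.0, -0.0, 135.0]
ft_force: [-0.3, -0.3, -0.1]
finger_gap: 70.7
grip_force: 0.0
```

Call:
play_rows(motion=[[[0,0,-4,0,0,0],[0,0,-8,0,0,0],[-2.9,-2.2,-11.5,0,0,8.5],[-5.8,-4.4,-11.5,0,0,17],[-8.8,-6.7,-11.5,0,0,25.5]]])

```text
time: 5.15
tool_pos: [487.4, 60.8, 190.4]
tcp_rot: [179.8, 0.1, 109.2]
ft_force: [0.1, -0.2, 0.1]
finger_gap: 85.1
grip_force: 0.0
```

Call:
play_rows(motion=[[[0,0,0,0,0,8.5],[0,0,0,0,0,17],[0,0,0,0,0,25.5],[0,0,0,0,0,34],[0,0,0,0,0,42.5]]])

```text
time: 5.65
tool_pos: [486.1, 61.5, 188.2]
tcp_rot: [-180.0, -0.0, 66.7]
ft_force: [0.5, -0.7, 0.4]
finger_gap: 85.7
grip_force: 0.0
```

Call:
play_rows(motion=[[[0,0,0,0,0,8.5],[0,0,0,0,0,17],[0,0,0,0,0,20],[0,0,0,0,0,20]]])

```text
time: 6.05
tool_pos: [486.1, 61.6, 188.2]
tcp_rot: [-180.0, 0.0, 47.0]
ft_force: [-1.1, 0.6, 0.0]
finger_gap: 85.9
grip_force: 0.0
```

```bash
python3 spot.py; python3 - <<'E'
import pickle,cv2,numpy as np
from h import *
s,d=pickle.load(open('last_wrist.pkl','rb'));p=d['pixels'];print(s["tool_pos"],s["tcp_rot"]);b=blobs(p,"orange")[0];print(b)
x,y=int(b[1])-32,int(b[2])-32;print(x,y)
a=cv2.resize(p[y:y+65,x:x+65],(400,400),interpolation=cv2.INTER_CUBIC)
cv2.imwrite('pics/k3.png',np.hstack([a,cv2.resize(p,(400,400))])[:,:,::-1])
E
```

```text
side [[617.0, 43.2, 11.6]]
 green cw deg -0.2452402884314254  orange cw deg 65.28661931020937
wrist [[615.2, 42.0, 11.6]]
 green cw deg -2.3677440164652315  orange cw deg 67.18812599436401
[486.127461    61.56864606 188.20225207] [-1.79990162e+02  2.00455057e-03  4.69747153e+01]
(1064, 253.4, 189.4, [236, 170, 37, 48])
221 157
```

View pics/k3.png

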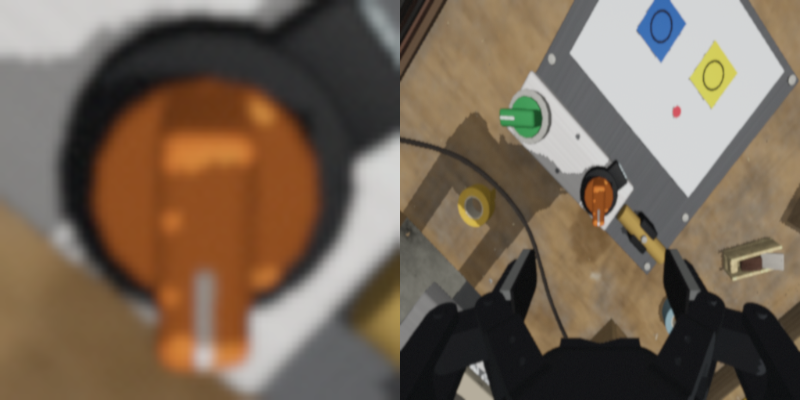

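The bar is vertical in the crop, so the jaws are aligned with it. Its top-face centre is at native (254.3,198), with the spot still seen near (677,112) in the right half. I'll descend and grip.

Call:
play_rows(motion=[[[-0.2,0,3,0,0,0],[-0.4,0,6,0,0,0],[-0.4,0,9,0,0,0],[-0.4,0,10.4,0,0,0],[-0.4,0,11.6,0,0,0]]])

```text
time: 6.65
tool_pos: [483.1, 58.5, 71.4]
tcp_rot: [-180.0, 0.0, 47.1]
ft_force: [0.1, -0.2, 1.3]
finger_gap: 85.4
grip_force: 0.0
```

Call:
play_rows(motion=[[[0,0,0,0,0,0],[0,0,0,0,0,0],[0,0,0,0,0,0],[0,0,0,0,0,0],[0,0,0,0,0,0]]], jaw=0)

```text
time: 7.15
tool_pos: [483.2, 59.4, 73.3]
tcp_rot: [-179.9, -0.0, 47.0]
ft_force: [-19.3, 16.0, 29.1]
finger_gap: 13.5
grip_force: 34.0
```

Call:
play_rows(motion=[[[0,0,0,0,0,0],[0,0,0,0,0,0]]])

```text
time: 7.35
tool_pos: [483.0, 59.7, 73.5]
tcp_rot: [-179.9, -0.0, 47.0]
ft_force: [-9.7, 5.4, 12.0]
finger_gap: 13.8
grip_force: 31.3
```

Call:
play_rows(motion=[[[0,0,0,0,0,8],[0,0,0,0,0,16],[0,0,0,0,0,24],[0,0,0,0,0,32],[0,0,0,0,0,40]]])

```text
time: 7.85
tool_pos: [482.7, 60.0, 73.5]
tcp_rot: [-179.9, 0.1, 6.7]
ft_force: [-10.7, 7.5, 12.5]
finger_gap: 13.4
grip_force: 31.5
```

Call:
play_rows(motion=[[[0,0,0,0,0,8],[0,0,0,0,0,16],[0,0,0,0,0,24],[0,0,0,0,0,26],[0,0,0,0,0,26]]])

```text
time: 8.35
tool_pos: [482.7, 60.3, 73.5]
tcp_rot: [-179.9, 0.1, -19.0]
ft_force: [-10.6, 9.1, 12.7]
finger_gap: 13.7
grip_force: 31.5
```

```bash
python3 spot.py
```

```text
side [[674.1, 34.9, 11.6]]
 green cw deg -1.7401719527663206  orange cw deg -0.7671325880220496
wrist []
```

Call:
play_rows(motion=[[[0,0,0,0,0,0],[0,0,0,0,0,0],[0,0,0,0,0,0],[0,0,0,0,0,0]]], jaw=1)

```text
time: 8.85
tool_pos: [483.5, 58.3, 72.3]
tcp_rot: [180.0, -0.0, -19.0]
ft_force: [-0.3, 0.4, -0.3]
finger_gap: 71.3
grip_force: 0.0
```

Call:
play_rows(motion=[[[0,0,-3,0,0,0],[0,0,-6,0,0,0],[0,0,-9,0,0,0],[0,0,-9,0,0,0],[0,0,-9,0,0,0]]])

```text
time: 9.35
tool_pos: [484.1, 58.3, 163.0]
tcp_rot: [-180.0, -0.1, -19.0]
ft_force: [-0.1, 0.1, -0.5]
finger_gap: 85.2
grip_force: 0.0
```

```bash
python3 spot.py; python3 - <<'E'
import pickle,cv2,numpy as np
s,d=pickle.load(open('last_side.pkl','rb'));a=d['pixels'][200:275,260:360]
cv2.imwrite('pics/f.png',cv2.resize(a,(800,600),interpolation=cv2.INTER_CUBIC)[:,:,::-1])
E
```

```text
side [[673.5, 34.9, 11.6]]
 green cw deg -1.8014688218330737  orange cw deg -0.10379459539688822
wrist []
```

View pics/f.png

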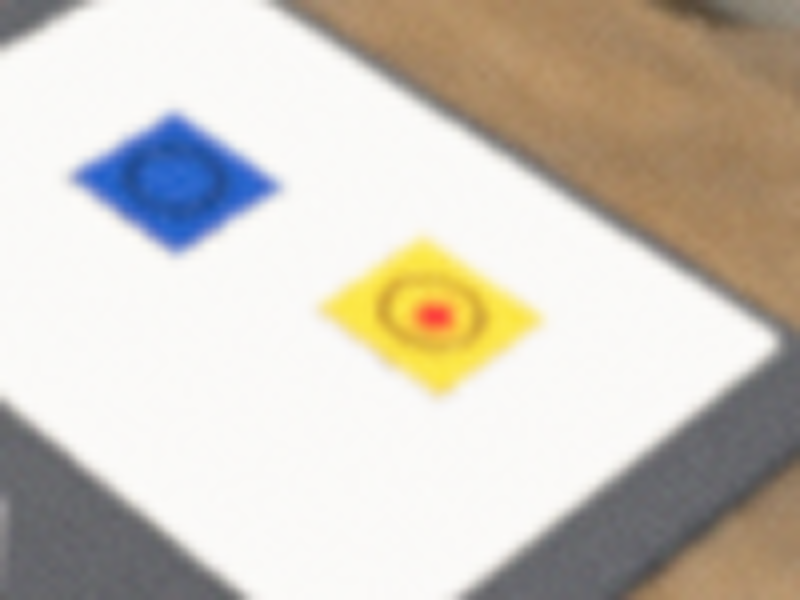

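The spot, at (435,316), sits in the middle of the yellow card's ring at (432,313), and the gripper is clear of the knobs.

```bash
python3 -c "
from bench import job
print(job.hand_in())"
```

```text
the job is handed in; nothing more can be done
None
```

The job is handed in at about 9.5 s: the red spot sits about 2 mm from the centre of the yellow card's ring (12 mm allowed), and the gripper is open and clear of both knobs.

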